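# Tip a tube post blue face up and push it flush to the welding fence

## Task

Push over the bare steel post that has one blue-marked face, so that it lies on the bench with the blue face up; then push it along the bench until its long side lies flush against the steel fence, all its length on the fence. Only push it with the outside of the fingers: do not take it between the fingers, pick it up or carry it. Leave the red post standing and the hammer and spray can where they are.

Things in the scene. Friction and masses are not known exactly. Their poses are not given: they have to be found in the camera images.
- post: bare silvery square-tube post, closed at both ends, 50 x 50 mm, 140 mm tall, 0.45 to 0.8 kg, loose, standing upright at the start. Origin at the centre of its underside; z runs up its length. The blue-marked face looks to its own -y (towards the robot's right at the start, within 0.3 rad); the blue wraps onto a strip of the top at that edge
- post_mid (a point): the middle of that post's volume: 70 mm above the bench while it stands, 25 mm once it lies down. Sliding the lying post along the bench takes some 2 to 10 N
- blue_face (a point): the middle of the post's blue face, 25 mm to the post's own -y from post_mid; 50 mm above the bench when the post lies blue face up. Pushed high on this face towards its own +y, the post tips over its far lower edge, passes balance at 0.34 rad (its top moved some 46 mm) and falls on the face behind
- fence: straight steel bar bolted to the bench, 600 mm long (its y), 30 mm thick (its x) and 40 mm high. Origin at the centre of its underside; its working face looks back at the robot, at x = -15 mm in its own frame. When the post lies flush, post_mid is at x = -40 mm in this frame and the post's length runs along the fence's y. It does not move
- finished_post: red painted square post, 50 x 50 x 140 mm, loose, standing upright beside the work, to be left standing. Origin at the centre of its underside, z up
- hammer: hammer lying on the bench, 280 mm long, handle along its own -x; loose, to be left alone. Origin at its middle, on the bench
- spray_can: yellow-labelled spray can with a pale top, 60 mm diameter, 150 mm tall, standing loose, to be left alone. Origin at the centre of its underside
Not all that is in view belongs to the job. What is meant by the finished_post is not green, and is the smaller of those in its own colour.

How it is judged:
By the outcome, as a careful person would: the job done as asked, in the order asked, and still so for the second after the job is handed in, with the robot touching nothing.
It also fails if it takes over 61 s, if anything falls off the work surface, if the arm or the gripper's body presses on something with over 40 N, if the wrist force passes 120 N, or if a joint passes its speed limit or range.

## Robot

A 6-joint arm with a two-finger parallel gripper is mounted at the origin on the work surface. World frame = base frame: x ahead of the robot, y to its left, z up, the work surface at z = 0. Lengths are in mm, angles in rad, forces in N, time in s.
With the tool pointing down it reaches from about 275 to 750 mm from the base axis. Payload 10.2 kg.
Tool frame: the origin (TCP) lies between the finger pads; the fingertips stand 8 mm ahead of it and the grasp point (between the pads) lies 11 mm behind it; z points along the fingers, y is the line along which they close (so a half turn about z gives the same grasp; the last joint's range is limited). The gripper opens to 85 mm and grips with 20 to 120 N. Pads are 22 mm wide; open, the fingers measure 114 mm over their backs; the gripper's body (76 mm by 85 mm) begins 54 mm behind the grasp point. The pads swing forward as they close: fully open they stand 13 mm farther back than shut.
Start: joints at [0.929, 0.313, 1.498, -0, 1.331, -0.223], TCP at [213.512, 479.629, 239.294] pointing down, gripper open.
Joint ranges: [-2.94, 2.94], [-0.97, 2.17], [0.19, 2.56], [-1.23, 4.37], [0.02, 3.11], [-2.88, 2.88]. Speed limits (rad/s): [2.39, 2.39, 3.01, 3.14, 3.14, 3.14].

## Interface

Orientations are given as a unit quaternion [w, x, y, z].
In Python, from rig import * gives the robot as it stands.
- The arm moves only by the shell command python3 -m handwheel 'ROWS' [FORCE]. ROWS is JSON, a list that holds one entry, the list of rows, each a list of 7 numbers: the shift along the world's x, y, z in mm, then the turn, a rotation vector about the world's x, y, z in degrees, then the opening, from -1 (shut) to 1 (fully open). A call has 1 to 8 rows; each row shifts and turns the commanded pose from where the row before left it; what a row does not reach is not made up. A row lasts 1/8 s, in which the tool goes at most 62.5 mm and 10.7 degrees, less where a joint would pass 70% of its speed; a pose out of reach is approached as far as the arm can. A call is refused whole if a number of a shift passes 62.5 or a number of a turn 10.7, either way. A call with a gripper value outside its range is refused whole. The fingers move at their own pace and stop on an object; FORCE is the grip in N (left out, the last holds). Time passes only in rows, so rows that do not move let the fingers close. It gives the time, the measured TCP pose, the force, the opening and the grip force at its end, in the units of the state.
- sense(): the state, without advancing time (a new reading comes with each control period).
- capture(name): name is "side" or "top"; returns a dict with "image" (400x640x3 uint8, red, green, blue), "fx", "fy", "cx", "cy" (pixels), "dist_coeffs" ([k1, k2, p1, p2, k3] as OpenCV has them; the pictures are not rectified), "rvec" (rotation vector, rad) and "tvec" (3), from world to camera coordinates, as OpenCV has them. Camera axes: x right, y down, z forward; pixel columns grow to the right and rows downward; lengths in mm; the calibration is good to about 2 mm. A picture is of the moment at which its call begins. There is no depth.
- finish_job(): hands the job in; it is judged then, once.
The state is a dict: "time_s": time; "joints": joint angles; "dq": joint speeds; "tau": joint torques, N m; "eef_pos": TCP position; "ee_rot": TCP orientation; "force": force on the tool from outside, world axes, zero at the start; "wrist_torque": the same for the moment, N m; "grip_width": opening from 0.0 (shut) to 1.0 (fully open); "grip_force": force on a finger pad.
Only numpy, scipy, OpenCV 4.12 (cv2) and the standard library are available. Lean on these libraries where they do the work, as an engineer would, in place of code of your own. Each camera call takes 0.05 s, during which the arm holds its last target. There are 200 camera calls.

## Working session

There is one attempt and no reset: what is moved stays moved. The work goes in short steps, Python scripts to look and compute and a shell command to move; the robot and the scene stay as the last step left them, time stands still between calls to the robot, and variables do not carry over. Pictures are saved under pics/ and viewed, at most 10 in all, crops included, and the job is handed in when it is done.

```bash
mkdir -p pics; cat > h.py <<'E'
from rig import *
import numpy as np, cv2
def snap(n,f):
    c=capture(n); cv2.imwrite('pics/'+f,c['image'][:,:,::-1]); 
    import pickle; pickle.dump(c,open('pics/'+f+'.pkl','wb')); return c
def load(f):
    import pickle; return pickle.load(open('pics/'+f+'.pkl','rb'))
def K(c): return np.array([[c['fx'],0,c['cx']],[0,c['fy'],c['cy']],[0,0,1.]])
def w(c,px,z):
    p=cv2.undistortPoints(np.array(px,float).reshape(-1,1,2),K(c),np.array(c['dist_coeffs'],float)).reshape(-1,2)
    R=cv2.Rodrigues(np.array(c['rvec'],float))[0]; t=np.array(c['tvec'],float).ravel()
    o=-R.T@t; d=np.c_[p,np.ones(len(p))]@R
    return o+d*((z-o[2])/d[:,2])[:,None]
def proj(c,P):
    return cv2.projectPoints(np.array(P,float).reshape(-1,1,3),np.array(c['rvec'],float),np.array(c['tvec'],float),K(c),np.array(c['dist_coeffs'],float))[0].reshape(-1,2)
E
python3 - <<'E'
from h import *
for n in('top','side'):
    c=snap(n,n+'0.png'); R=cv2.Rodrigues(np.array(c['rvec'],float))[0]; print(n,-R.T@np.array(c['tvec'],float).ravel())
print(sense())
E
```

```text
top [ 301.78491511    7.72758325 1464.38718168]
side [  159.12661035 -1097.06048262   778.37800035]
{'time_s': 0.1, 'joints': array([ 9.28615433e-01,  3.13355809e-01,  1.49835441e+00, -1.29722894e-05,
        1.33100567e+00, -2.23389532e-01]), 'dq': array([-0.00187245, -0.00106328, -0.00164559, -0.00018685, -0.00291527,
        0.00125728]), 'tau': array([ 2.88212439e-03, -4.12904584e+01, -2.60140657e+01, -8.99547035e-05,
        3.04346642e-03, -9.51435112e-06]), 'eef_pos': array([213.36751673, 479.44398149, 238.81439143]), 'ee_rot': array([-2.29822372e-04,  2.07867276e-01,  9.78156879e-01, -5.12475622e-04]), 'force': array([-0.89313087,  0.08024545, -1.06897236]), 'wrist_torque': array([ 0.03174628, -0.06402608, -0.02613332]), 'grip_force': 0.0, 'grip_width': 0.9959461149567158}
```

View pics/top0.png

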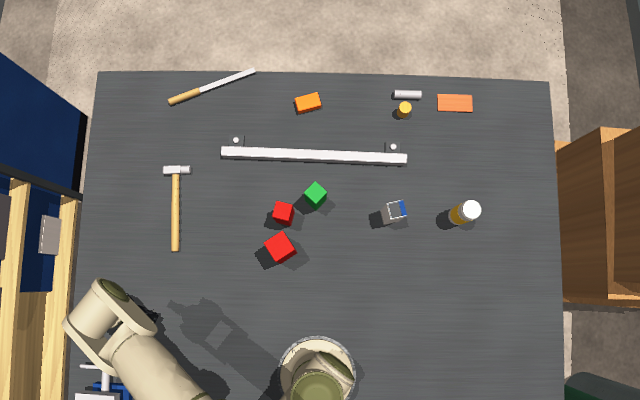

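View pics/side0.png

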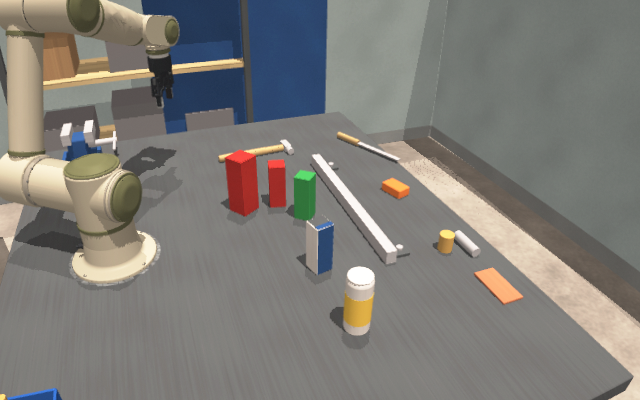

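The top view shows the post's top at about (397,210) with its blue strip on the right. The can is at (470,210), the small red post at (283,212), the green one at (316,194), and the fence face runs (221,158) to (407,163). I'll enlarge that area.

```bash
python3 - <<'E'
from h import *
im=cv2.imread('pics/top0.png')[135:255,215:495]
b=cv2.resize(im[45:105,140:220],None,fx=5,fy=5,interpolation=cv2.INTER_CUBIC)
a=cv2.resize(im,(784,336),interpolation=cv2.INTER_CUBIC)
o=np.zeros((600,800,3),np.uint8); b=cv2.resize(im[45:95,145:200],(286,260),interpolation=cv2.INTER_CUBIC) # 5.2x, from (360,180)
o[:336,:784]=a;o[340:600,:286]=b
g=cv2.resize(im[0:50,0:55],(286,260),interpolation=cv2.INTER_CUBIC); o[340:600,290:576]=g
cv2.imwrite('pics/crop0.png',o)
E
```

```text
(no output)
```

View pics/crop0.png

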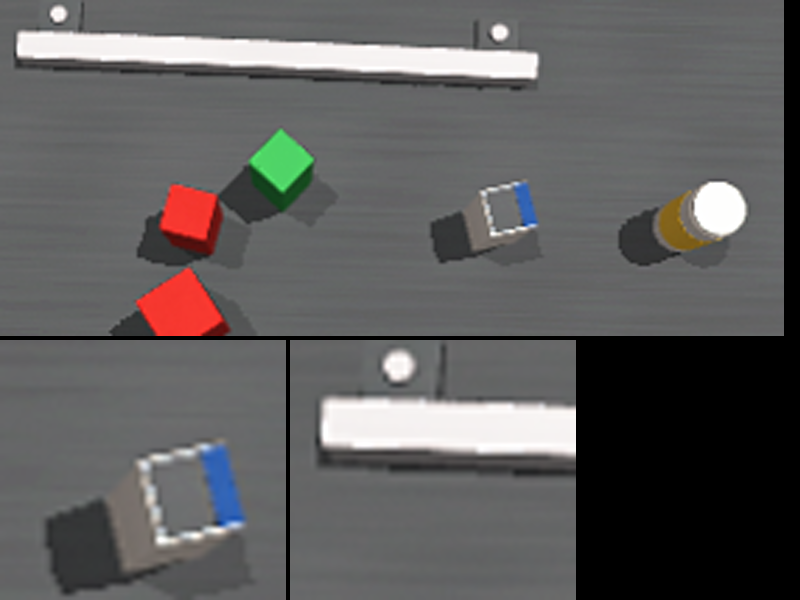

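```bash
python3 - <<'E'
from h import *
np.set_printoptions(suppress=True,precision=1)
c=load('top0.png')
def q(n,pts,z):
    r=w(c,np.array(pts,float)/2.8+[215,135],z); print(n,r[:,:2].tolist().__repr__() if 0 else r[:,:2].round(1).tolist(),'mean',r.mean(0)); return r
p=q('post',[(483,194),(526,182),(537,227),(494,236)],140)
e=(p[1]-p[0]+p[2]-p[3])/2; print('edge len',[np.linalg.norm(p[i]-p[i-1]) for i in range(4)],'-y dir angle', np.arctan2(e[1],e[0])+np.pi/2)
f=q('fence',[(17,60),(538,80),(17,31),(538,53)],40); d=f[0]-f[1]; print(np.linalg.norm(d),'yaw',np.arctan2(-d[0],d[1]))
q('red',[(172,184),(222,193),(211,246),(160,230)],140)
q('green',[(281,128),(314,160),(281,195),(249,162)],140)
q('bigred',[(188,268),(229,326),(137,305)],200)
q('can',[(719,208)],150)
s=load('side0.png')
print('side post',proj(s,np.r_[p,p*[1,1,0]]).tolist())
print('side fence',proj(s,f).round().tolist())
E
```

```text
post [[520.3, -198.2], [534.1, -243.9], [486.5, -255.2], [476.0, -209.8]] mean [ 504.2 -226.8  140. ]
edge len [np.float64(45.730994520650185), np.float64(47.68317978147644), np.float64(48.94876328060016), np.float64(46.610059431209685)] -y dir angle 0.2614067158867377
fence [[681.2, 322.6], [671.1, -277.9], [715.9, 324.7], [703.2, -278.3]] mean [692.8  22.8  40. ]
600.5246265006754 yaw -0.016845558868622185
red [[523.5, 128.8], [515.1, 75.9], [458.9, 85.7], [474.5, 139.6]] mean [493.  107.5 140. ]
green [[586.1, 15.7], [552.5, -19.9], [514.4, 14.0], [548.8, 48.5]] mean [550.4  14.6 140. ]
bigred [[429.3, 104.4], [372.8, 62.0], [391.3, 153.6]] mean [397.8 106.7 200. ]
can [[509.4, -447.2]] mean [ 509.4 -447.2  150. ]
side post [[321.00336100922397, 215.67195325342226], [333.18628200535585, 224.43121589913946], [316.3808147990845, 230.80060486238733], [305.7557629915301, 221.46558108646116], [319.98794670967015, 259.8935184445338], [331.37393647347, 269.25064976534827], [315.60799708326596, 276.06851986639225], [305.6676681242854, 266.1200112289183]]
side fence [[310.0, 155.0], [386.0, 254.0], [319.0, 154.0], [397.0, 251.0]]
```

```bash
python3 -m handwheel '[[[0,0,40,0,0,0,-1],[15,-35,30,0,0,5,-1],[20,-50,0,0,0,5,-1],[20,-50,0,0,0,5,-1],[20,-50,0,0,0,5,-1],[20,-50,0,0,0,5,-1],[20,-50,0,0,0,5,-1],[20,-50,0,0,0,5,-1]]]'; python3 -m handwheel '[[[20,-50,0,0,0,4,-1],[20,-50,0,0,0,0,-1],[20,-50,0,0,0,0,-1],[20,-50,0,0,0,0,-1],[20,-50,0,0,0,0,-1],[20,-50,0,0,0,0,-1],[20,-50,0,0,0,0,-1],[20,-50,0,0,0,0,-1]]]'
```

```text
time_s: 1.1
eef_pos: [348.7, 143.0, 309.2]
ee_rot: [0.0, -0.097, 0.995, 0.0]
force: [1.7, 0.2, 1.1]
grip_width: 0.005
grip_force: 0.0
time_s: 2.1
eef_pos: [508.9, -257.0, 309.0]
ee_rot: [-0.0, -0.13, 0.991, 0.0]
force: [-0.3, 0.1, 0.1]
grip_width: 0.001
grip_force: 0.0
```

```bash
python3 -m handwheel '[[[15,-45,0,0,0,0,-1],[0,0,-45,0,0,0,-1],[0,0,-45,0,0,0,-1],[0,0,-45,0,0,0,-1],[0,0,-44,0,0,0,-1],[0,0,0,0,0,0,-1]]]'; python3 - <<'E'
from h import *
a=snap('side','s1.png')['image'][150:300,230:430,::-1]; b=snap('top','t1.png')['image'][160:280,340:500,::-1]
cv2.imwrite('pics/c1.png',np.hstack([cv2.resize(a,(400,300)),cv2.resize(b,(400,300))]))
E
```

```text
time_s: 2.85
eef_pos: [522.2, -299.3, 127.4]
ee_rot: [-0.002, -0.131, 0.991, 0.003]
force: [-0.4, -1.4, 1.1]
grip_width: -0.006
grip_force: 0.0
```

View pics/c1.png

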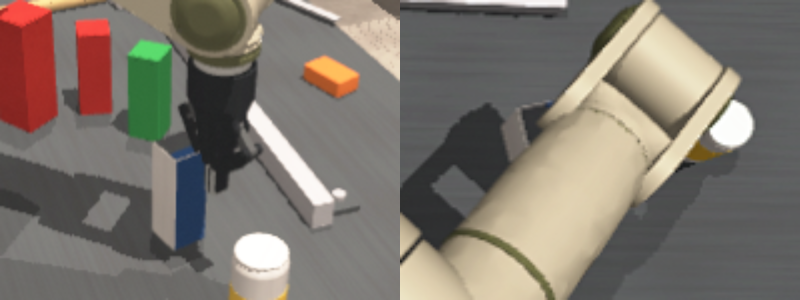

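The image confirms the closed fingers sit high, on the blue side of the post. I'll approach and push slowly.

```bash
python3 -m handwheel '[[[-2.6,9.7,0,0,0,0,-1],[-2.6,9.7,0,0,0,0,-1],[-1.5,5.8,0,0,0,0,-1],[-1,3.9,0,0,0,0,-1],[-1,3.9,0,0,0,0,-1],[-1,3.9,0,0,0,0,-1],[-1,3.9,0,0,0,0,-1],[-1,3.9,0,0,0,0,-1]]]'; python3 -m handwheel '[[[-1,3.9,0,0,0,0,-1],[-1,3.9,0,0,0,0,-1],[-1,3.9,0,0,0,0,-1],[-1,3.9,0,0,0,0,-1]]]'; python3 - <<'E'
from h import *
a=snap('side','s2.png')['image'][180:300,250:410,::-1]
cv2.imwrite('pics/c2.png',cv2.resize(a,(640,480)))
E
```

```text
time_s: 3.95
eef_pos: [511.9, -255.7, 130.5]
ee_rot: [0.0, -0.131, 0.991, -0.0]
force: [0.7, -1.9, 0.4]
grip_width: 0.002
grip_force: 0.7
time_s: 4.45
eef_pos: [507.7, -239.8, 130.2]
ee_rot: [-0.0, -0.131, 0.991, 0.0]
force: [0.8, -0.3, 0.6]
grip_width: -0.0
grip_force: 0.4
```

View pics/c2.png

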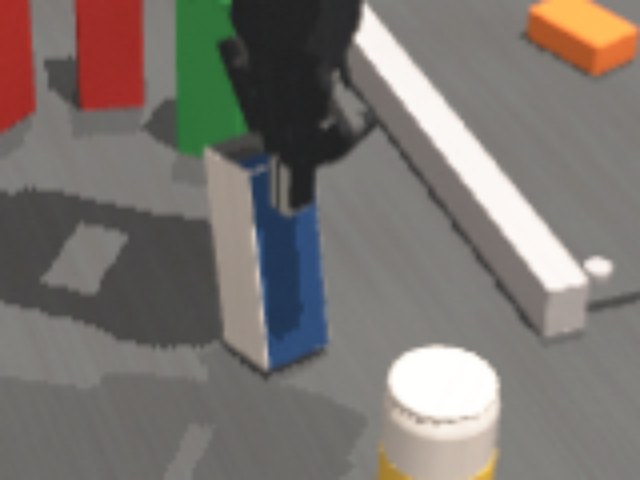

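The post is tilting, with its near lower edge lifting. I'll keep pushing past balance.

```bash
python3 -m handwheel '[[[-1,3.9,0,0,0,0,-1],[-1,3.9,0,0,0,0,-1],[-1,3.9,0,0,0,0,-1],[-1,3.9,0,0,0,0,-1],[-1,3.9,0,0,0,0,-1],[-1,3.9,0,0,0,0,-1],[0,0,0,0,0,0,-1],[0,0,0,0,0,0,-1]]]'; python3 -m handwheel '[[[0,0,0,0,0,0,-1],[0,0,0,0,0,0,-1]]]'; python3 - <<'E'
from h import *
a=snap('side','s3.png')['image'][180:300,250:410,::-1]
cv2.imwrite('pics/c3.png',cv2.resize(a,(640,480)))
E
```

```text
time_s: 5.5
eef_pos: [501.8, -216.7, 130.3]
ee_rot: [0.0, -0.131, 0.991, -0.0]
force: [0.2, -0.4, -0.4]
grip_width: 0.004
grip_force: 0.0
time_s: 5.75
eef_pos: [501.8, -216.7, 130.2]
ee_rot: [-0.0, -0.131, 0.991, 0.0]
force: [-0.5, -0.6, -0.6]
grip_width: 0.0
grip_force: 0.0
```

View pics/c3.png

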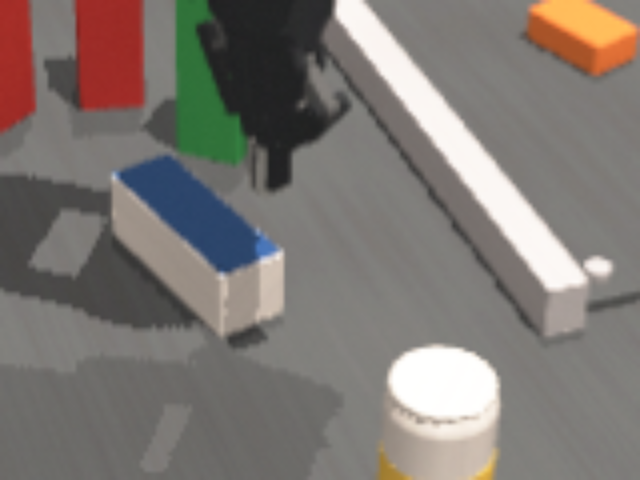

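It lies blue face up. The blue face corners in the crop are about (112,177), (168,155), (283,250) and (222,275).

```bash
python3 - <<'E'
from h import *
c=load('s3.png')
p=w(c,np.array([(112,177),(168,155),(283,250),(222,275)],float)/4+[250,180],50);print(p.round(1),p.mean(0))
print([np.linalg.norm(p[i]-p[i-1]) for i in range(4)]); e=p[0]-p[3]+p[1]-p[2]; print(e/np.linalg.norm(e))
m=p.mean(0)
E
python3 -m handwheel '[[[0,0,60,0,0,0,-1],[-40,0,20,0,0,-5,-1],[-40,20,0,0,0,-9,-1],[-40,20,0,0,0,0,-1],[-20,30,0,0,0,0,-1],[0,0,0,0,0,0,1]]]'
```

```text
[[ 444.1  -72.1   50. ]
 [ 488.9  -59.1   50. ]
 [ 524.8 -189.6   50. ]
 [ 478.5 -201.4   50. ]] [ 484.06127678 -130.53686001   50.        ]
[np.float64(133.78010265136908), np.float64(46.682059245071656), np.float64(135.34528770448898), np.float64(47.80263748514697)]
[-2.61010689e-01  9.65335910e-01 -4.22434429e-16]
time_s: 6.55
eef_pos: [361.0, -145.5, 210.6]
ee_rot: [0.0, -0.009, 1.0, -0.0]
force: [1.0, -0.5, 0.3]
grip_width: 0.2
grip_force: 0.0
```

```bash
python3 -m handwheel '[[[0,10,-40,0,0,-2,1],[0,0,-50,0,0,0,1],[0,0,-50,0,0,0,1],[0,0,-30,0,0,0,1],[0,0,-19,0,0,0,1],[0,0,0,0,0,0,1],[30,0,0,0,0,0,1],[20,0,0,0,0,0,1]]]'; python3 -m handwheel '[[[10,0,0,0,0,0,1],[10,0,0,0,0,0,1],[8,0,0,0,0,0,1],[8,0,0,0,0,0,1],[8,0,0,0,0,0,1],[8,0,0,0,0,0,1],[8,0,0,0,0,0,1],[8,0,0,0,0,0,1]]]'
```

```text
time_s: 7.55
eef_pos: [413.6, -137.4, 22.3]
ee_rot: [0.001, 0.009, 1.0, -0.001]
force: [0.3, -0.0, -0.2]
grip_width: 1.0
grip_force: 0.0
time_s: 8.55
eef_pos: [478.8, -136.2, 21.1]
ee_rot: [-0.002, 0.009, 1.0, 0.001]
force: [-7.0, -0.6, 2.9]
grip_width: 1.001
grip_force: 3.3
```

```bash
for i in 1; do python3 -m handwheel '[[[8,0,0,0,0,0,1],[8,0,0,0,0,0,1],[8,0,0,0,0,0,1],[8,0,0,0,0,0,1],[8,0,0,0,0,0,1],[8,0,0,0,0,0,1],[8,0,0,0,0,0,1],[0,0,0,0,0,0,1]]]'; done; python3 - <<'E'
from h import *
a=snap('side','s4.png')['image'][140:290,240:440,::-1]; b=snap('top','t4.png')['image'][130:250,300:460,::-1]
cv2.imwrite('pics/c4.png',np.hstack([cv2.resize(a,(400,300)),cv2.resize(b,(400,300))]))
E
```

```text
time_s: 9.55
eef_pos: [535.8, -136.6, 21.2]
ee_rot: [-0.0, 0.009, 1.0, 0.0]
force: [-0.1, -0.1, -0.5]
grip_width: 0.999
grip_force: 0.2
```

View pics/c4.png

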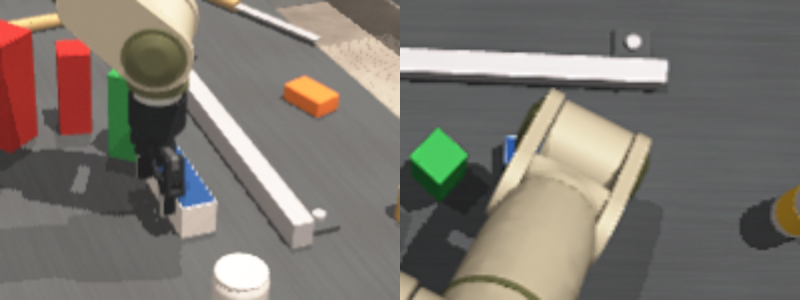

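The post has turned parallel to the fence and the way is clear, green well to the left. I'll push on.

```bash
python3 -m handwheel '[[[8,0,0,0,0,0,1],[8,0,0,0,0,0,1],[8,0,0,0,0,0,1],[8,0,0,0,0,0,1],[8,0,0,0,0,0,1],[8,0,0,0,0,0,1],[8,0,0,0,0,0,1],[3,0,0,0,0,0,1]]]';  python3 -m handwheel '[[[2,0,0,0,0,0,1],[2,0,0,0,0,0,1],[2,0,0,0,0,0,1]]]';  python3 -m handwheel '[[[2,0,0,0,0,0,1],[2,0,0,0,0,0,1]]]'; python3 -m handwheel '[[[2,0,0,0,0,0,1]]]'
```

```text
time_s: 10.65
eef_pos: [594.0, -136.7, 21.2]
ee_rot: [-0.001, 0.009, 1.0, 0.0]
force: [-8.7, -1.1, 5.8]
grip_width: 0.999
grip_force: 4.4
time_s: 11.02
eef_pos: [599.7, -136.7, 21.3]
ee_rot: [-0.001, 0.009, 1.0, 0.0]
force: [-7.9, 0.2, 4.7]
grip_width: 1.001
grip_force: 3.8
time_s: 11.28
eef_pos: [603.7, -136.7, 21.3]
ee_rot: [-0.001, 0.009, 1.0, 0.0]
force: [-8.4, -0.6, 4.2]
grip_width: 0.999
grip_force: 3.8
time_s: 11.4
eef_pos: [605.7, -136.7, 21.3]
ee_rot: [-0.001, 0.009, 1.0, 0.0]
force: [-7.6, 0.2, 3.7]
grip_width: 0.997
grip_force: 3.8
```

```bash
for i in 1; do python3 -m handwheel '[[[2,0,0,0,0,0,1]]]'|sed -n '2p;4p'; python3 -m handwheel '[[[2,0,0,0,0,0,1]]]'|sed -n '2p;4p'; python3 -m handwheel '[[[1.5,0,0,0,0,0,1]]]'|sed -n '2p;4p'; done
```

```text
eef_pos: [607.7, -136.7, 21.3]
force: [-7.5, -0.5, 4.0]
eef_pos: [609.7, -136.7, 21.3]
force: [-7.7, 0.6, 4.5]
eef_pos: [611.2, -136.7, 21.3]
force: [-7.3, 0.0, 4.4]
```

```bash
python3 -m handwheel '[[[1,0,0,0,0,0,1]]]'|sed -n '2p;4p'; python3 -m handwheel '[[[1,0,0,0,0,0,1]]]'|sed -n '2p;4p'; python3 -m handwheel '[[[1,0,0,0,0,0,1]]]'|sed -n '2p;4p';
```

```text
eef_pos: [612.2, -136.7, 21.3]
force: [-7.5, -0.5, 4.7]
eef_pos: [613.2, -136.7, 21.3]
force: [-8.1, -0.1, 4.3]
eef_pos: [614.2, -136.7, 21.3]
force: [-7.6, -0.1, 4.7]
```

```bash
python3 - <<'E'
from h import *
a=snap('side','s5.png')['image'][150:270,280:440,::-1]
cv2.imwrite('pics/c5.png',cv2.resize(a,(640,480)))
E
```

```text
(no output)
```

View pics/c5.png

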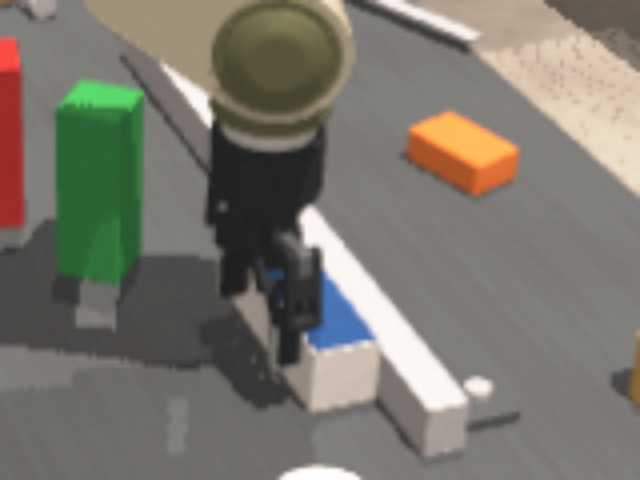

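Nearly there: the post's end in the crop is right beside the fence and well inside its end. I'll keep nudging until the force rises.

```bash
python3 -m handwheel '[[[1,0,0,0,0,0,1]]]'|sed -n '2p;4p'; python3 -m handwheel '[[[1,0,0,0,0,0,1]]]'|sed -n '2p;4p'; python3 -m handwheel '[[[1,0,0,0,0,0,1]]]'|sed -n '2p;4p'
```

```text
eef_pos: [615.1, -136.7, 21.3]
force: [-6.9, -0.1, 4.1]
eef_pos: [616.1, -136.7, 21.3]
force: [-12.4, 0.4, 7.0]
eef_pos: [616.1, -136.6, 21.3]
force: [-18.3, 0.8, 10.7]
```

```bash
python3 -m handwheel '[[[1,0,0,0,0,0,1]]]'|sed -n '2p;4p'; python3 -m handwheel '[[[0.5,0,0,0,0,0,1],[0,0,0,0,0,0,1]]]'|sed -n '2,4p'; python3 -c "
from rig import *;print(sense()['wrist_torque'])"
```

```text
eef_pos: [616.2, -136.6, 21.3]
force: [-24.6, 1.3, 14.3]
eef_pos: [616.2, -136.6, 21.3]
ee_rot: [-0.005, 0.009, 1.0, 0.001]
force: [-24.9, 1.0, 14.9]
[-0.35809047  3.39137908 -0.68446139]
```

```bash
python3 -m handwheel '[[[-3,0,0,0,0,0,1],[-5,0,0,0,0,0,1],[-20,0,0,0,0,0,1],[-40,0,0,0,0,0,1],[-40,0,0,0,0,0,1],[-10,0,50,0,0,0,1],[-10,0,60,0,0,0,1],[0,0,60,0,0,0,1]]]'; python3 -m handwheel '[[[-30,-45,0,0,0,0,1],[-30,-45,0,0,0,0,1],[-30,-45,0,0,0,0,1],[0,0,0,0,0,0,1],[0,0,0,0,0,0,1]]]'|head -2;  python3 - <<'E'
from h import *
a=snap('side','s6.png')['image'][150:270,280:440,::-1]; b=snap('top','t6.png')['image'][135:255,215:495,::-1]
o=np.zeros((600,800,3),np.uint8)
o[:300,:400]=cv2.resize(a,(400,300),interpolation=cv2.INTER_CUBIC); o[:300,400:]=cv2.resize(b[10:55,105:165],(400,300),interpolation=cv2.INTER_CUBIC); o[300:,:700]=cv2.resize(b,(700,300))
cv2.imwrite('pics/c6.png',o)
E
```

```text
time_s: 13.95
eef_pos: [491.1, -136.6, 193.3]
ee_rot: [0.0, 0.009, 1.0, -0.0]
force: [1.0, -0.3, -0.4]
grip_width: 1.003
grip_force: 0.0
time_s: 14.58
eef_pos: [401.9, -271.4, 191.3]
```

View pics/c6.png

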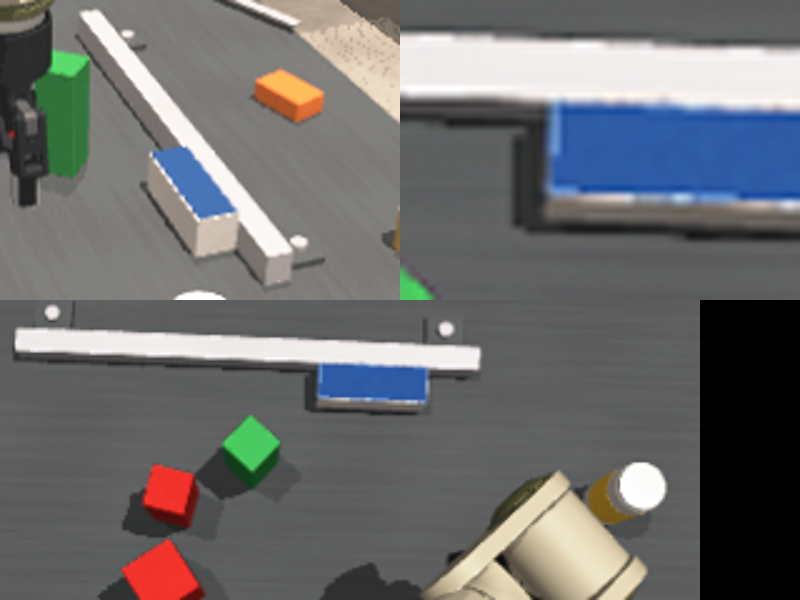

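The post lies blue face up with its long side against the fence and its whole length within it. Everything else is undisturbed and the robot is clear.

```bash
python3 -c "
from rig import *;print(finish_job())"
```

```text
the job is handed in; nothing more can be done
None
```

The steel post is down with its blue face up and lies flush along the fence, by the last pictures and a firm stop at about 25 N; the red post, hammer and can were not touched, and the job was handed in at about 15 s.

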